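# Wedge up a work plate in the saw-sharpening shop

### The arm

A 7-joint arm with a two-finger parallel gripper is mounted at the origin on the work surface. World frame = base frame: x ahead of the robot, y to its left, z up, the work surface at z = 0. Lengths are in m, angles in rad, forces in N, time in s.
With the tool pointing down it reaches from about 0.425 to 0.875 m from the base axis. Payload 4.7 kg.
Tool frame: the origin (TCP) lies between the finger pads; the fingertips stand 14 mm ahead of it and the grasp point (between the pads) lies 5 mm behind it; z points along the fingers, y is the line along which they close (so a half turn about z gives the same grasp; the last joint's range is limited). The gripper opens to 87 mm and grips with 3 to 60 N. Pads are 19 mm wide; open, the fingers measure 117 mm over their backs; the gripper's body (75 mm by 190 mm) begins 51 mm behind the grasp point.
Start: joints at [-1.328, 0.321, -0.07, 1.45, 0.023, 1.371, -0.057], TCP at [0.147, 0.633, 0.237] pointing down, gripper open.
Joint ranges: [-2.86, 2.86], [-0.3, 2.09], [-1.38, 1.24], [0.06, 2.45], [-1.56, 4.7], [0.09, 2.05], [-2.69, 2.69]. Speed limits (rad/s): [2.57, 2.57, 3.14, 3.14, 3.14, 3.14, 3.14].

### API

Orientations are given as a rotation vector (axis times angle).
In Python, from bench import ctrl gives the robot as it stands.
- The arm moves only by the tool step_arm, never from a script. Its argument "commands" is a list of rows, each an object with "travel": the shift along the tool's x, y, z in m, a list of three; "turn": the turn, a rotation vector about the tool's x, y, z in degrees, a list of three. A call has 1 to 5 rows; each row is the pose to reach, as a shift and turn from the pose commanded when the call began, along the tool's axes at that moment; what a row does not reach only later rows make up. A row lasts 1/10 s, in which the tool goes at most 50 mm and 8.59 degrees, less where a joint would pass 70% of its speed; a pose out of reach is approached as far as the arm can. A call with a gripper value outside its range is refused whole. "gripper" is the opening, from 0 (shut) to 1 (fully open), set as the call begins (left out, the last holds). The fingers move at their own pace and stop on an object; "force" is the grip in N (left out, the last holds). Time passes only in rows, so rows that repeat a pose let the fingers close. It gives the time, the measured TCP pose, the force, the opening and the grip force at its end, in the units of the state.
- ctrl.get_state(): the state, without advancing time (a new reading comes with each control period).
- ctrl.get_image(name): name is "side" or "top"; returns the picture (480x640x3 uint8, red, green, blue); there is no depth.
- ctrl.camera_model(name): a dict with "fx", "fy", "cx", "cy" (pixels), "R" (3x3) and "t" (3): a world point X has camera coordinates R X + t. Camera axes: x right, y down, z forward; pixel columns grow to the right and rows downward; lengths in m; the calibration is good to about 2 mm. A picture is of the moment at which its call begins. camera_model takes no time and is no camera call.
- ctrl.close_job(): hands the job in; it is judged then, once.
The state is a dict: "time": time; "joint_positions": joint angles; "qd": joint speeds; "joint_torque": joint torques, N m; "position": TCP position; "tool_rot": TCP orientation; "ft_force": force on the tool from outside, world axes, zero at the start; "torque": the same for the moment, N m; "grip_width": opening from 0.0 (shut) to 1.0 (fully open); "grip_force": force on a finger pad.
Only numpy, scipy, OpenCV 4.12 (cv2) and the standard library are available. Lean on these libraries where they do the work, as an engineer would, in place of code of your own. Each camera call takes 0.05 s, during which the arm holds its last target. There are 200 camera calls.

### The job

Take the clamp air off first: turn the regulator's black bar knob clockwise until the end with the white line points at the green mark, let go of it, and slide the red lock fork fully home over it. Then push the yellow wedge, flat on the fixture's base, under the free edge of the hinged work plate until the plate just lifts off its two brass seats (a gap of about 4 mm, not over 7 mm when you finish), without touching the plate itself or shifting the other things on the bench. A spring plunger pushes the wedge back out if it is let go, so finish while still holding the wedge in place with the plate raised: do not let go at the end.

Things in the scene. Friction and masses are not known exactly. Their poses are not given: they have to be found in the camera images.
- regulator: green regulator housing fixed to the bench, 35 mm high; spans -50..+100 mm along its x, -115..+95 mm along its y. Origin at bench level under x = y = 0, its x and y level, z up. The knob axis is at y = -55 mm (x = 0); the green mark on the top face is further toward -y; the lock track is on the +y side. A gauge, 111 mm high, stands at x = 71..93 mm beside the knob.
- knob_grip (a point): point on the knob axis, 68 mm above the bench. The knob is a steel disc 48 mm across (top 43 mm above the bench) carrying an upright black bar 42 mm long, 10 mm thick, 43 to 73 mm above the bench. The bar lies along this point's x axis; a white line on its top marks the +x end, the pointer. z up.
- knob (a joint): knob angle, rad, growing clockwise seen from above, 0 to 2.3; at 0 the pointer shows along the regulator's +x, at 1.57 along the regulator's -y, at the green mark. It stays where it is left (friction 0.04 N m).
- lock_tab (a point): grip point on the upright tab of the red lock fork, 71 mm above the bench. The tab is 12 mm thick along the regulator's x, 24 mm along its y, and stands 53 to 85 mm above the bench on a 44 x 30 mm carriage. Two prongs reach 60 mm from here toward the knob and straddle its bar when home. Axes as the regulator's.
- lock (a joint): travel of the lock fork, m: 0 fully back, 0.060 fully home over the knob (end stop); it slides along the regulator's -y and stays where it is left (about 1.5 N friction).
- fixture: grey fixture base fixed to the bench, a slab 14 mm high, x -170..+150 mm, y +/-65 mm. Origin at bench level. Its x axis points from the apron, where the wedge lies, to the plate: the wedge is pushed along +x. Brass seats 12 mm wide, 8 mm high, at y = +/-50 mm under the plate's front corners. A 50 mm wide spring plunger under the plate's edge pushes the wedge back with 5 to 8 N.
- work_plate: steel plate 140 long x 110 wide x 10 mm with a saw blade bolted on (33 mm high in all), hinged at its far end and resting by its weight (0.9 kg): about 5 N to lift the free edge. Origin on the hinge axis at underside level, at x = 125 mm in the fixture's frame, 22 mm above the bench; the plate extends 140 mm along -x from it.
- plate_edge (a point): middle of the lower front (free) edge of the work plate, 22 mm above the bench and 8 mm above the base's top face while the plate is down; at x = -15 mm, y = 0 in the fixture's frame.
- plate_hinge (a joint): tilt of the work plate, rad: 0 resting on its seats, growing as the free edge rises; the gap at the free edge is 140 mm times this angle (4 mm at 0.029).
- wedge: loose, smooth yellow aluminium wedge, 0.2 kg, on the apron. Origin in the middle of its underside, x toward its thin end. 90 x 40 mm; 4 mm thick at x = +45 mm, rising evenly over 40 mm to 24 mm (1 in 2), then flat to x = -45 mm. It meets the plate with 8 mm of it under the edge; each further 2 mm of push lifts the edge 1 mm. The push takes 10 to 15 N.
- wedge_grip (a point): grip point on the wedge's upright black post, at x = -27 mm and 50 mm above the underside in the wedge's frame (64 mm above the bench). The post is 16 mm wide along the wedge's y, 24 mm along its x, 24 to 66 mm above the underside. Axes as the wedge's.
- flask: blue drinking flask, 72 mm across, 200 mm tall; a bystander, leave it where it is. Origin at its underside.
- cleaner: green cleaner bottle, 60 mm across, 160 mm tall; a bystander, leave it where it is. Origin at its underside.
- flange: steel flange ring, 68 mm across, 14 mm thick, lying flat; a bystander, leave it where it is. Origin at its underside.
- grindwheel: brick-red grinding wheel, 100 mm across, 18 mm thick, lying flat; a bystander, leave it where it is. Origin at its underside.
- screwdriver: red-handled screwdriver, lying; a bystander, leave it where it is. Origin at its underside.
- wrench: steel wrench, lying; a bystander, leave it where it is. Origin at its underside.
- paste_can: yellow can, 60 mm across, 60 mm tall; a bystander, leave it where it is. Origin at its underside.

How it is judged:
On the way, in this order (a step that is already met when the one before it is completed fails the run):
1. the knob is at the green mark (within 0.12 rad) and let go (value of joint knob between 1.45 and 1.69 rad and contact force between the fingers and regulator below 0.2 N), for 0.2 s.
2. the lock fork is home over the knob, the knob still at the mark (value of joint knob between 1.45 and 1.69 rad and value of joint lock above 0.055 m), for 0.2 s.
3. the wedge has lifted the plate off its seats (all of step 2 and value of joint plate_hinge above 0.011 rad and contact force between wedge and work_plate above 1.5 N), for 0.2 s.
At the end, for the whole second after the job is handed in: Knob within 0.12 rad of the mark, lock 55 of its 60 mm home or more; the plate's free edge 1.5 to 7 mm (0.011 to 0.05 rad) up, carried by the wedge alone, which is flat on the base (2.5 mm, 0.05 rad) and still, held or pushed by the fingers (over 0.5 N); robot off the plate (all of step 3 and value of joint plate_hinge below 0.05 rad and contact force between the fingers and wedge above 0.5 N and contact force between each of the fingers, the arm and work_plate below 0.3 N and z of wedge in the frame of fixture between 0.011 and 0.0165 m and angle between wedge's own z axis and vertical below 0.05 rad and linear speed of wedge below 0.01 m/s and velocity of joint plate_hinge between -0.03 and 0.03 rad/s); the arm keeps its last pose, push and grip.
It fails at once if the robot pushes or lifts the work plate itself (contact force between any of the fingers, the arm and work_plate above 2 N).
It fails at once if a bystander is shifted by more than 20 mm (distance of any of flask, cleaner, flange, grindwheel, screwdriver, wrench, paste_can from where it was at the start of the episode above 0.02 m).
It also fails if it takes over 54 s, if anything falls off the work surface, if the arm or the gripper's body presses on something with over 40 N, if the wrist force passes 120 N, or if a joint passes its speed limit or range.

## Working session

There is one attempt and no reset: what is moved stays moved. The work goes in short steps, Python scripts to look and compute and a tool call to move; the robot and the scene stay as the last step left them, time stands still between calls to the robot, and variables do not carry over. Pictures are saved under pics/ and viewed, at most 10 in all, crops included, and the job is handed in when it is done.

Besides the shell and the picture viewer there is one more tool, called after "Call:" by a JSON object that holds its "method" and its "body". step_arm: Moves the arm, as the interface text tells. Its arguments: {"type":"object","properties":{"commands":{"type":"array"},"gripper":{"type":"number"},"force":{"type":"number"}},"required":["commands"]}

```bash
mkdir -p pics; ls; python3 - <<'E'
from bench import ctrl
import cv2
s=ctrl.get_state(); print(s)
for n in("top","side"):
    im=ctrl.get_image(n); cv2.imwrite(f"pics/{n}0.png",im[:,:,::-1]); m=ctrl.camera_model(n); print(n,m)
E
```

```text
pics
{'time': 0.0, 'joint_positions': array([-1.32787817,  0.3218151 , -0.0700814 ,  1.45168514,  0.02258717,
        1.37077458, -0.0568821 ]), 'qd': array([-0.00026061, -0.00063845,  0.00010512, -0.0001569 ,  0.00186043,
        0.00092766,  0.00027528]), 'joint_torque': array([-2.27794767e-04, -4.91287029e+01, -4.04037461e-01, -3.12520051e+01,
       -6.40092837e-02,  4.39272425e-02,  1.96830647e-04]), 'position': array([0.14736313, 0.63253621, 0.23546148]), 'tool_rot': array([-3.58561026e-01, -3.12093107e+00,  2.97002722e-03]), 'ft_force': array([-0.20241936,  0.45779967,  0.12998495]), 'torque': array([-0.00042728,  0.02181879,  0.01221722]), 'grip_force': 0.0, 'grip_width': 0.9991218450736452}
top {'fx': 513.2532334382142, 'fy': 513.2532334382142, 'cx': 314.61607064000833, 'cy': 253.6603273631891, 'R': array([[-0.02074472, -0.99971747, -0.01160307],
       [-0.99246305,  0.02199339, -0.12055446],
       [ 0.12077559,  0.00901475, -0.9926389 ]]), 't': array([-0.00619755,  0.60588302,  1.32748728])}
side {'fx': 443.1201547581456, 'fy': 443.1201547581456, 'cx': 314.4151670747132, 'cy': 246.85757871315917, 'R': array([[ 0.95848154, -0.28457871, -0.0181137 ],
       [-0.22086851, -0.70072115, -0.67838556],
       [ 0.18036143,  0.65422078, -0.73448276]]), 't': array([-0.56642543,  0.15832368,  1.24590849])}
```

View pics/top0.png

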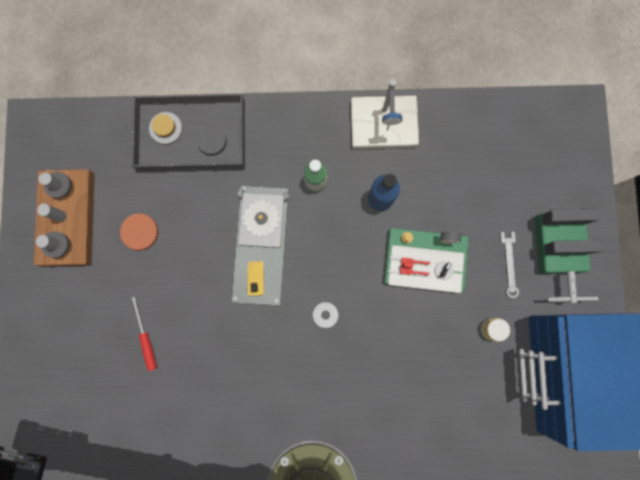

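View pics/side0.png

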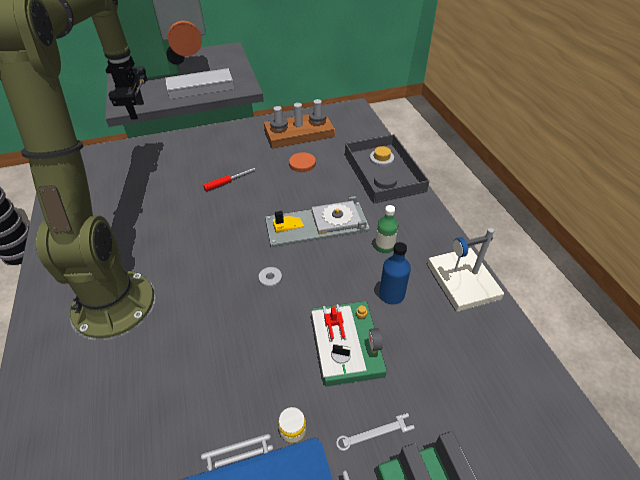

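Top view: regulator around (427,262), with its knob at (444,270) and red lock at (407,265). The fixture is around (262,245), with the wedge at (256,280). Next, enlarged crops of both.

```bash
python3 - <<'E'
import cv2,numpy as np
t=cv2.imread("pics/top0.png"); s=cv2.imread("pics/side0.png")
def crop(im,x,y,w,h,f):
    o=cv2.resize(im[y:y+h,x:x+w],None,fx=f,fy=f,interpolation=cv2.INTER_CUBIC)
    for k in range(0,w,10): cv2.putText(o,str(x+k),(k*f,8),0,.3,(255,255,0),1); cv2.line(o,(k*f,8),(k*f,14),(255,255,0),1)
    for k in range(0,h,10): cv2.putText(o,str(y+k),(0,k*f+4),0,.3,(255,255,0),1); cv2.line(o,(20,k*f),(26,k*f),(255,255,0),1)
    return o
a=crop(t,380,225,96,72,8); cv2.imwrite("pics/c1.png",a)
a=crop(s,300,295,96,72,8); 
cv2.imwrite("pics/c2.png",a)
b=np.hstack([crop(t,228,180,66,130,4),crop(s,255,190,132,65,4)[:520] if 0 else np.vstack([crop(s,255,190,130,65,4),np.zeros((260,520,3),np.uint8)])]); cv2.imwrite("pics/c3.png",b); print(b.shape)
E
```

```text
(520, 784, 3)
```

View pics/c1.png

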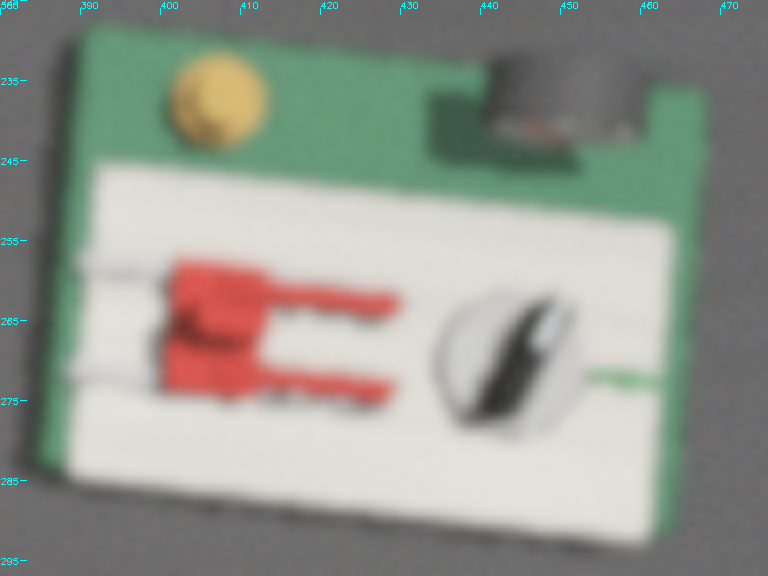

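View pics/c2.png

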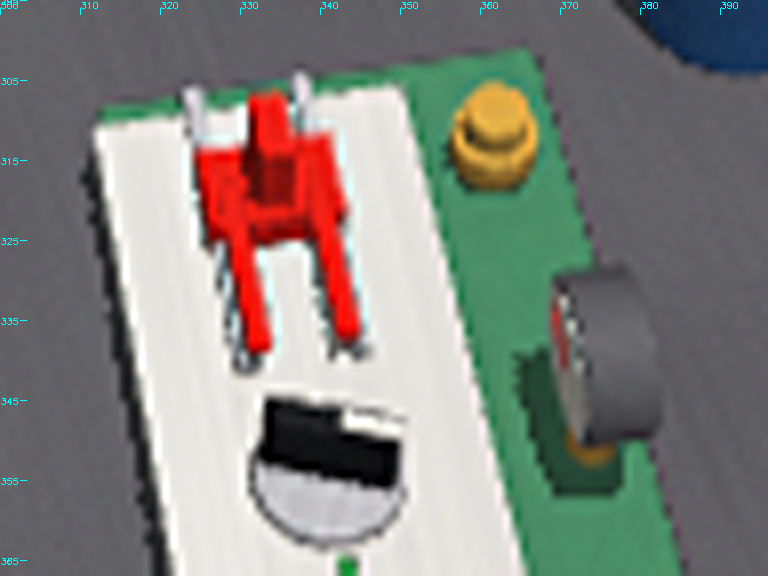

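View pics/c3.png

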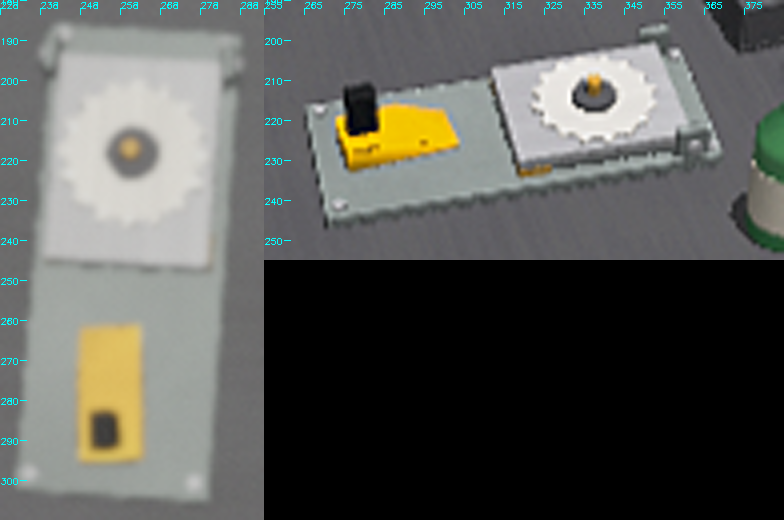

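```bash
cat > h.py <<'E'
from bench import ctrl
import cv2,numpy as np
from scipy.optimize import least_squares
from scipy.spatial.transform import Rotation as Ro
M={n:ctrl.camera_model(n) for n in("top","side")}
def proj(n,P):
    m=M[n]; c=np.atleast_2d(P)@m["R"].T+m["t"]
    return np.c_[m["fx"]*c[:,0]/c[:,2]+m["cx"], m["fy"]*c[:,1]/c[:,2]+m["cy"]]
def W(p,L):
    L=np.atleast_2d(np.array(L,float)); c,s=np.cos(p[2]),np.sin(p[2])
    return np.c_[p[0]+c*L[:,0]-s*L[:,1],p[1]+s*L[:,0]+c*L[:,1],L[:,2]]
def fit(obs,p0):
    f=lambda p:np.concatenate([(proj(n,W(p,L))[0]-uv) for n,L,uv in obs])
    r=least_squares(f,p0,loss="soft_l1"); return r.x,f(r.x).reshape(-1,2)
def box(im,n,p,x0,x1,y0,y1,z0,z1,col=(255,0,255),k=8,o=(0,0)):
    c=[(x,y,z) for x in(x0,x1) for y in(y0,y1) for z in(z0,z1)]
    q=((proj(n,W(p,c))-o+.5)*k).astype(int)
    for i in range(8):
        for b in(1,2,4):
            if not i&b: cv2.line(im,tuple(map(int,q[i])),tuple(map(int,q[i|b])),col,1)
E
cat > fit.py <<'E'
from h import *
T=lambda X,Y:(380+X/8-.5,225+Y/8-.5); S=lambda X,Y:(300+X/8-.5,295+Y/8-.5)
reg=[("top",(.1,.095,.035),T(85,25)),("top",(.1,-.115,.035),T(708,90)),("top",(-.05,-.115,.035),T(672,543)),("top",(-.05,.095,.035),T(42,465)),
("top",(0,-.055,.043),T(511,364)),("side",(.1,.095,.035),S(528,48)),("side",(-.05,.095,.035),S(100,105))]
p,r=fit(reg,[.6,-.25,0]); print("reg",p.round(4),r.round(1).tolist())
U=lambda X,Y:(228+X/4-.5,180+Y/4-.5); V=lambda X,Y:(255+(X-264)/4-.5,190+Y/4-.5)
fx=[("top",(-.17,.065,.014),U(19,489)),("top",(-.17,-.065,.014),U(208,499)),("top",(-.015,.055,.032),U(42,262)),("top",(-.015,-.055,.032),U(211,269)),
("side",(-.17,.065,.014),V(306,104)),("side",(-.17,-.065,.014),V(328,220)),("side",(-.015,.055,.032),V(491,68)),("side",(-.015,-.055,.032),V(518,160))]
f,r=fit(fx,[.6,.1,0]); print("fix",f.round(4),r.round(1).tolist())
we=[("top",(-.045,.02,.038),U(78,460)),("top",(-.045,-.02,.038),U(143,462)),("top",(.045,.02,.018),U(80,325)),("top",(.045,-.02,.018),U(143,325)),
("side",(-.039,-.008,.08),V(347,88)),("side",(-.045,-.02,.014),V(350,169)),("side",(.045,-.02,.014),V(459,148)),("side",(-.045,.02,.038),V(336,115))]
w,r=fit(we,[.5,.1,0]); print("wedge",w.round(4),r.round(1).tolist())
np.save("p.npy",[p,f,w])
E
cat >> fit.py <<'E'
t=cv2.imread("pics/top0.png"); s=cv2.imread("pics/side0.png")
def ov(im,n,x,y,ww,hh,k,B):
    o=cv2.resize(im[y:y+hh,x:x+ww],None,fx=k,fy=k)
    for b in B: box(o,n,*b,k=k,o=(x,y))
    return o
BR=[(p,-.05,.1,-.115,.095,0,.035),(p,-.022,.022,-.085,-.085,.043,.043),(p,-.024,.024,-.079,-.031,.043,.043)]
BF=[(f,-.17,.15,-.065,.065,0,.014),(f,-.015,.125,-.055,.055,.022,.032),(w,-.045,.005,-.02,.02,.014,.038),(w,.045,.045,-.02,.02,.014,.018),(w,-.039,-.015,-.008,.008,.038,.08)]
a=np.vstack([ov(t,"top",380,222,100,75,4,BR),ov(s,"side",300,297,100,75,4,BR)])
b=np.vstack([ov(t,"top",225,178,100,75,4,BF)*0+0,ov(s,"side",265,195,100,75,4,BF)])
b[:300]=ov(t,"top",225,235,100,75,4,BF)
cv2.imwrite("pics/ov.png",np.hstack([a,b]))
# knob pointer from bar top ends z=.073
def ray(n,uv,z):
    m=M[n]; d=m["R"].T@[(uv[0]-m["cx"])/m["fx"],(uv[1]-m["cy"])/m["fy"],1]; c=-m["R"].T@m["t"]; return c+d*(z-c[2])/d[2]
a1,b1=ray("top",T(560,308),.073),ray("top",T(487,410),.073); d=a1-b1; print("bar",a1,b1,np.linalg.norm(d),"angle cw",p[2]-np.arctan2(d[1],d[0]))
a1,b1=ray("side",S(375,413),.073),ray("side",S(265,402),.073); d=a1-b1; print("side",a1,b1,np.linalg.norm(d),"angle cw",p[2]-np.arctan2(d[1],d[0]))
for n,P,l in(("grip",p,(0,-.055,.068)),("wgrip",w,(-.027,0,.064)),("edge",f,(-.015,0,.022))): print(n,W(P,[l])[0])
print("wedge in fix",Ro.from_euler('z',-f[2]).apply([*(w[:2]-f[:2]),0]),w[2]-f[2])
# lock tab top
for q in ((0,.065,.071),(0,.06,.085)): print(proj("top",W(p,[q])),proj("side",W(p,[q])))
E
python3 fit.py
```

```text
reg [ 0.5604 -0.3027 -0.1335] [[-0.2, -0.3], [0.6, 0.2], [0.7, -0.3], [-0.2, 0.5], [0.3, 0.4], [0.9, -1.2], [-0.5, -0.6]]
fix [ 0.6466  0.1279 -0.0768] [[-0.6, 0.6], [0.6, 0.8], [0.6, -0.7], [-0.7, -0.2], [-0.2, 0.4], [-0.0, -0.5], [0.2, 0.0], [0.6, 0.1]]
wedge [ 0.5457  0.141  -0.0107] [[-0.2, 0.0], [-1.2, -0.6], [0.6, 0.6], [-0.3, 0.4], [0.2, 2.5], [0.1, 0.3], [0.3, -0.2], [0.3, 0.0]]
bar [ 0.56929526 -0.36598313  0.073     ] [ 0.53695816 -0.3409271   0.073     ] 0.040908345702190395 angle cw 0.5257032037839502
side [ 0.56477481 -0.36098488  0.073     ] [ 0.53457854 -0.34778698  0.073     ] 0.03295449885824638 angle cw 0.27854393923583776
grip [ 0.55306808 -0.35726051  0.068     ]
wgrip [0.5187306  0.14129849 0.064     ]
edge [0.63161971 0.12906437 0.022     ]
wedge in fix [-0.10155419  0.00531823  0.        ] 0.06616290880551348
[[399.70732915 264.25804419]] [[332.10431831 305.71240126]]
[[402.50182242 263.9262038 ]] [[332.52250234 304.11359149]]
```

View pics/ov.png

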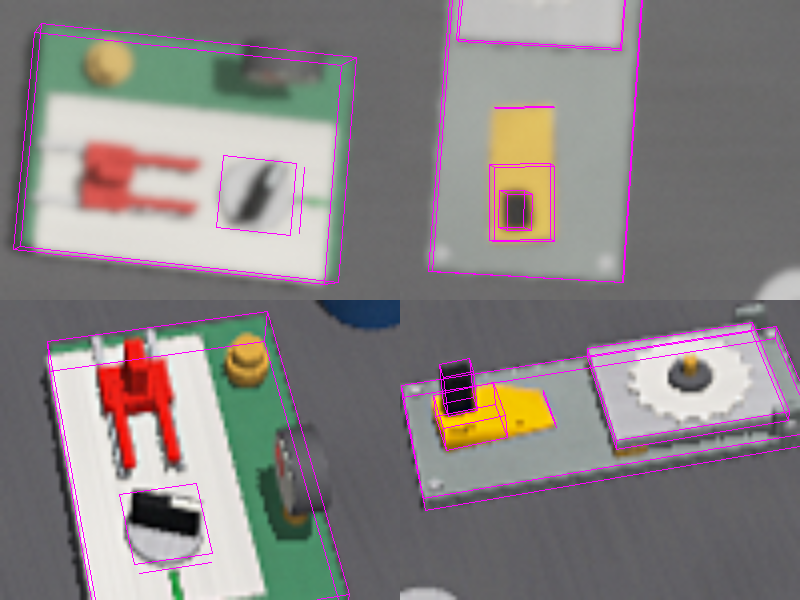

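The fits hold up: residuals are about 1 px or less, apart from one 2.5 px post corner, and the sizes agree. Regulator yaw is -7.6° and the knob axis is at (0.553,-0.357). The wedge sits about 5 mm to +y on the fixture and is rotated about 4° from it. Now moving to above the knob.

Call:
{"method": "step_arm", "body": {"commands": [{"travel":[-0.155,-0.146,0],"turn":[0,0,0]},{"travel":[-0.155,-0.146,0],"turn":[0,0,0]},{"travel":[-0.155,-0.146,0],"turn":[0,0,0]},{"travel":[-0.155,-0.146,0],"turn":[0,0,0]},{"travel":[-0.155,-0.146,0],"turn":[0,0,0]}], "gripper": 0.5}}

```text
time: 0.6
position: [0.2698, 0.4504, 0.2364]
tool_rot: [0.371, 3.118, -0.003]
ft_force: [-0.1, -0.2, 0.0]
grip_width: 0.63
grip_force: 0.0
```

Call:
{"method": "step_arm", "body": {"commands": [{"travel":[-0.155,-0.146,0],"turn":[0,0,0]},{"travel":[-0.155,-0.146,0],"turn":[0,0,0]},{"travel":[-0.155,-0.146,0],"turn":[0,0,0]},{"travel":[-0.155,-0.146,0],"turn":[0,0,0]},{"travel":[-0.155,-0.146,0],"turn":[0,0,0]}]}}

```text
time: 1.1
position: [0.3863, 0.2732, 0.2366]
tool_rot: [0.371, 3.118, -0.002]
ft_force: [0.6, -0.1, -0.4]
grip_width: 0.504
grip_force: 0.0
```

Call:
{"method": "step_arm", "body": {"commands": [{"travel":[-0.155,-0.146,0],"turn":[0,0,0]},{"travel":[-0.155,-0.146,0],"turn":[0,0,0]},{"travel":[-0.155,-0.146,0],"turn":[0,0,0]},{"travel":[-0.155,-0.146,0],"turn":[0,0,0]},{"travel":[-0.155,-0.146,0],"turn":[0,0,0]}]}}

```text
time: 1.6
position: [0.5033, 0.0956, 0.2367]
tool_rot: [0.37, 3.118, -0.003]
ft_force: [-0.4, -0.3, 0.5]
grip_width: 0.498
grip_force: 0.0
```

Call:
{"method": "step_arm", "body": {"commands": [{"travel":[-0.078,-0.216,0],"turn":[0,0,0]},{"travel":[-0.078,-0.216,0],"turn":[0,0,0]},{"travel":[-0.078,-0.216,0],"turn":[0,0,0]},{"travel":[-0.078,-0.216,0],"turn":[0,0,0]},{"travel":[-0.078,-0.216,0],"turn":[0,0,0]}]}}

```text
time: 2.1
position: [0.5279, -0.1303, 0.2367]
tool_rot: [0.363, 3.12, -0.002]
ft_force: [0.4, -0.5, 0.7]
grip_width: 0.502
grip_force: 0.0
```

Call:
{"method": "step_arm", "body": {"commands": [{"travel":[-0.078,-0.216,0],"turn":[0,0,18]},{"travel":[-0.078,-0.216,0],"turn":[0,0,18]},{"travel":[-0.078,-0.216,0],"turn":[0,0,18]},{"travel":[-0.078,-0.216,0],"turn":[0,0,18]},{"travel":[-0.078,-0.216,0],"turn":[0,0,18]}]}}

```text
time: 2.6
position: [0.5549, -0.3579, 0.2356]
tool_rot: [-0.845, -3.025, 0.003]
ft_force: [-1.1, -0.9, 0.3]
grip_width: 0.503
grip_force: 0.0
```

Call:
{"method": "step_arm", "body": {"commands": [{"travel":[0.002,0,0.05],"turn":[0,0,0]},{"travel":[0.002,0,0.1],"turn":[0,0,0]},{"travel":[0.002,0,0.14],"turn":[0,0,0]},{"travel":[0.002,0,0.165],"turn":[0,0,0]},{"travel":[0.002,0,0.173],"turn":[0,0,0]}]}}

```text
time: 3.1
position: [0.5522, -0.351, 0.0592]
tool_rot: [-0.838, -3.021, -0.003]
ft_force: [0.2, 0.1, 0.4]
grip_width: 0.498
grip_force: 0.0
```

Call:
{"method": "step_arm", "body": {"commands": [{"travel":[0,0,0],"turn":[0,0,0]},{"travel":[0,0,0],"turn":[0,0,0]},{"travel":[0,0,0],"turn":[0,0,0]},{"travel":[0,0,0],"turn":[0,0,0]},{"travel":[0,0,0],"turn":[0,0,0]}], "gripper": 0.0, "force": 8}}

```text
time: 3.6
position: [0.5524, -0.3574, 0.0652]
tool_rot: [0.843, 3.025, -0.008]
ft_force: [-3.9, -7.1, 2.3]
grip_width: 0.134
grip_force: 4.6
```

Call:
{"method": "step_arm", "body": {"commands": [{"travel":[0,-0.001,0],"turn":[0,0,0]},{"travel":[0,-0.001,0],"turn":[0,0,7]},{"travel":[0,-0.001,0],"turn":[0,0,14]},{"travel":[0,-0.001,0],"turn":[0,0,21]},{"travel":[0,-0.001,0],"turn":[0,0,28]}]}}

```text
time: 4.1
position: [0.5519, -0.3581, 0.0652]
tool_rot: [1.558, 2.725, -0.005]
ft_force: [-2.0, -3.8, 2.8]
grip_width: 0.115
grip_force: 8.0
```

Call:
{"method": "step_arm", "body": {"commands": [{"travel":[-0.001,-0.001,0],"turn":[0,0,7]},{"travel":[-0.001,-0.001,0],"turn":[0,0,14]},{"travel":[-0.001,-0.001,0],"turn":[0,0,21]},{"travel":[-0.001,-0.001,0],"turn":[0,0,28]},{"travel":[-0.001,-0.001,0],"turn":[0,0,35]}]}}

```text
time: 4.6
position: [0.5519, -0.3582, 0.0652]
tool_rot: [2.304, 2.132, -0.002]
ft_force: [-2.8, -2.1, 4.2]
grip_width: 0.113
grip_force: 8.0
```

Call:
{"method": "step_arm", "body": {"commands": [{"travel":[0,0,0],"turn":[0,0,3]},{"travel":[0,0,0],"turn":[0,0,3]},{"travel":[0,0,0],"turn":[0,0,3]}]}}

```text
time: 4.9
position: [0.5519, -0.3582, 0.0652]
tool_rot: [2.355, 2.077, -0.002]
ft_force: [-2.5, -2.4, 4.8]
grip_width: 0.113
grip_force: 8.0
```

Call:
{"method": "step_arm", "body": {"commands": [{"travel":[0,0,0],"turn":[0,0,0]},{"travel":[0,0,0],"turn":[0,0,0]},{"travel":[0,0,0],"turn":[0,0,0]},{"travel":[0,0,0],"turn":[0,0,0]}], "gripper": 0.4}}

```text
time: 5.3
position: [0.5526, -0.3557, 0.0633]
tool_rot: [-2.354, -2.08, -0.001]
ft_force: [-0.2, 1.1, 0.2]
grip_width: 0.362
grip_force: 0.0
```

Call:
{"method": "step_arm", "body": {"commands": [{"travel":[0,0,-0.03],"turn":[0,0,0]},{"travel":[0,0,-0.07],"turn":[0,0,0]},{"travel":[0,0,-0.07],"turn":[0,0,0]}]}}

```text
time: 5.6
position: [0.5546, -0.3587, 0.1389]
tool_rot: [2.349, 2.074, 0.004]
ft_force: [0.1, -1.0, 0.9]
grip_width: 0.4
grip_force: 0.0
```

```bash
python3 - <<'E'
from h import *
s=ctrl.get_state(); print(s["position"],s["tool_rot"],s["joint_positions"])
a=ctrl.get_image("top")[:,:,::-1]; b=ctrl.get_image("side")[:,:,::-1]
c=lambda im,x,y:cv2.resize(im[y:y+72,x:x+50],None,fx=8,fy=8,interpolation=cv2.INTER_CUBIC)
cv2.imwrite("pics/k.png",np.hstack([c(a,405,225),c(b,310,305)]))
p=np.load("p.npy")[0]
E
```

```text
[ 0.55460213 -0.3586506   0.13890775] [2.34882341 2.07409286 0.00392731] [-0.21367231  0.59792402  1.04980774  1.58017309 -0.53821518  1.27084732
  0.79608715]
```

View pics/k.png

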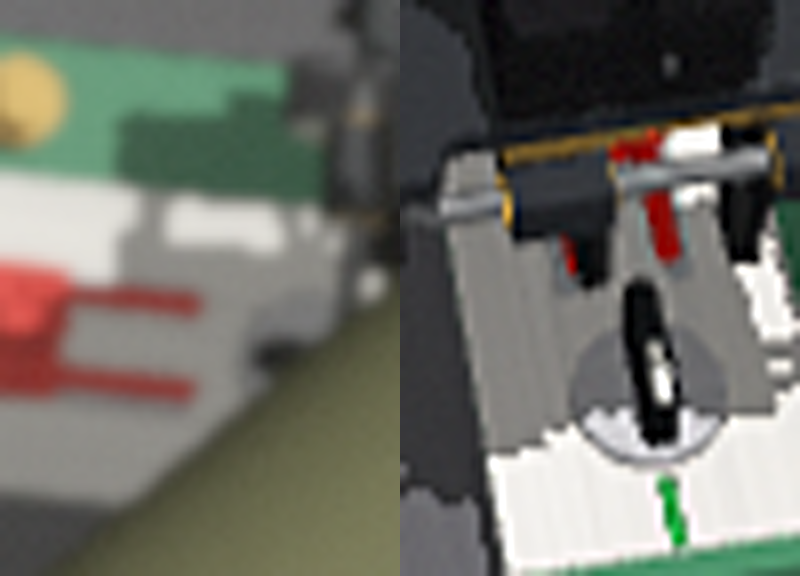

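Side view: the pointer's white end at (660,435) lines up with the green mark at (668,485). Next, locating the lock tab.

```bash
cat >> h.py <<'E'
def ray(n,uv,z):
    m=M[n]; d=m["R"].T@[(uv[0]-m["cx"])/m["fx"],(uv[1]-m["cy"])/m["fy"],1]; c=-m["R"].T@m["t"]; return c+d*(z-c[2])/d[2]
def inv(p,w):
    c,s=np.cos(p[2]),np.sin(p[2]); d=w[:2]-p[:2]; return np.array([c*d[0]+s*d[1],-s*d[0]+c*d[1],w[2]])
def go(xyz,yaw):
    s=ctrl.get_state(); R=Ro.from_rotvec(s["tool_rot"]); y=np.radians(yaw)
    T=Ro.from_matrix(np.c_[[-np.sin(y),np.cos(y),0],[np.cos(y),np.sin(y),0],[0,0,-1]])
    print("from",s["position"].round(4),"travel",R.inv().apply(np.array(xyz)-s["position"]).round(4),"turn",np.degrees((R.inv()*T).as_rotvec()).round(1))
E
python3 - <<'E'
from h import *
p=np.load("p.npy")[0]
T=lambda X,Y:(380+X/8-.5,225+Y/8-.5); S=lambda X,Y:(300+X/8-.5,295+Y/8-.5)
for n,uv,z in(("top",T(172,258),.053),("top",T(268,270),.053),("top",T(260,400),.053),("top",T(163,390),.053),("top",T(400,303),.053),("top",T(393,391),.053),("side",S(268,101),.085),("side",S(248,95),.085),("side",S(286,93),.085),("side",S(270,205),.053),("side",S(208,240),.048),("side",S(345,215),.048)): print(n,z,(1000*inv(p,ray(n,uv,z))).round(1))
print("reg kn",inv(p,np.array([.5515,-.3585,0])))
E
```

```text
top 0.053 [22.2 60.9 53. ]
top 0.053 [21.7 29.4 53. ]
top 0.053 [-21.   28.2  53. ]
top 0.053 [-21.3  59.8  53. ]
top 0.053 [ 15.7 -14.3  53. ]
top 0.053 [-13.3 -14.5  53. ]
side 0.085 [-0.5 50.7 85. ]
side 0.085 [-6.3 54.  85. ]
side 0.085 [ 5.7 52.8 85. ]
side 0.053 [-2.7 33.  53. ]
side 0.048 [-23.9  26.6  48. ]
side 0.048 [20.9 28.6 48. ]
reg kn [-0.00138914 -0.05643719  0.        ]
```

```bash
python3 - <<'E'
from h import *
p=np.load("p.npy")[0]; t=W(p,(-.0005,.045,.070))[0]; print(t, W(p,(-.0005,-.0155,.07))[0])
go([t[0],t[1],.139],-7.65); go(t,-7.65)
E
```

```text
[ 0.5658835  -0.25808382  0.07      ] [ 0.55783036 -0.31804545  0.07      ]
from [ 0.553  -0.3564  0.1344] travel [ 0.0992  0.0007 -0.0046] turn [0.1 0.  0.6]
from [ 0.553  -0.3564  0.1344] travel [0.0992 0.0005 0.0644] turn [0.1 0.  0.6]
```

Call:
{"method": "step_arm", "body": {"commands": [{"travel":[0.05,0.0005,0],"turn":[0,0,0.5]},{"travel":[0.099,0.0005,0],"turn":[0,0,0.5]},{"travel":[0.099,0.0005,0.02],"turn":[0,0,0.5]},{"travel":[0.099,0.0005,0.045],"turn":[0,0,0.5]},{"travel":[0.099,0.0005,0.063],"turn":[0,0,0.5]}]}}

```text
time: 6.2
position: [0.5643, -0.2562, 0.0678]
tool_rot: [-2.36, -2.069, 0.002]
ft_force: [-0.8, 4.2, 25.5]
grip_width: 0.398
grip_force: 17.0
```

Call:
{"method": "step_arm", "body": {"commands": [{"travel":[0,0,0],"turn":[0,0,0]},{"travel":[0,0,0],"turn":[0,0,0]},{"travel":[0,0,0],"turn":[0,0,0]},{"travel":[0,0,0],"turn":[0,0,0]},{"travel":[0,0,0],"turn":[0,0,0]}], "gripper": 0, "force": 12}}

```text
time: 6.7
position: [0.5654, -0.2584, 0.0701]
tool_rot: [2.364, 2.068, 0.0]
ft_force: [1.7, -1.4, -4.8]
grip_width: 0.138
grip_force: 12.0
```

Call:
{"method": "step_arm", "body": {"commands": [{"travel":[-0.008,0,0],"turn":[0,0,0]},{"travel":[-0.02,0,0],"turn":[0,0,0]},{"travel":[-0.032,0,0],"turn":[0,0,0]},{"travel":[-0.044,0,0],"turn":[0,0,0]},{"travel":[-0.054,0,0],"turn":[0,0,0]}]}}

```text
time: 7.2
position: [0.5581, -0.3117, 0.0702]
tool_rot: [-2.364, -2.067, -0.003]
ft_force: [4.1, 16.4, 1.8]
grip_width: 0.138
grip_force: 12.0
```

Call:
{"method": "step_arm", "body": {"commands": [{"travel":[-0.004,0,0],"turn":[0,0,0]},{"travel":[-0.007,0,0],"turn":[0,0,0]},{"travel":[-0.008,0,0],"turn":[0,0,0]},{"travel":[-0.008,0,0],"turn":[0,0,0]}]}}

```text
time: 7.6
position: [0.5581, -0.3127, 0.0701]
tool_rot: [-2.352, -2.066, -0.012]
ft_force: [0.9, 15.6, 4.1]
grip_width: 0.139
grip_force: 12.0
```

```bash
python3 - <<'E'
from h import *
b=ctrl.get_image("side")[:,:,::-1]; s=ctrl.get_state(); print(s["position"],s["ft_force"])
p=np.load("p.npy")[0]; print(inv(p,s["position"]))
x,y=305,300
o=cv2.resize(b[y:y+72,x:x+96],None,fx=8,fy=8,interpolation=cv2.INTER_CUBIC)
cv2.imwrite("pics/l.png",o)
for q in((0.0155,-.075,.053),(-.0135,-.075,.053),(0.0155,-.07,.053),(-.0135,-.07,.053)): print(q,((proj("side",W(p,[q]))-(x,y)+.5)*8).round())
E
```

```text
[ 0.55804637 -0.3127416   0.07011306] [ 1.43427942 15.03618455  3.4137341 ]
[-0.0009919  -0.01021459  0.07011306]
(0.0155, -0.075, 0.053) [[356. 458.]]
(-0.0135, -0.075, 0.053) [[261. 472.]]
(0.0155, -0.07, 0.053) [[352. 443.]]
(-0.0135, -0.07, 0.053) [[258. 457.]]
```

View pics/l.png

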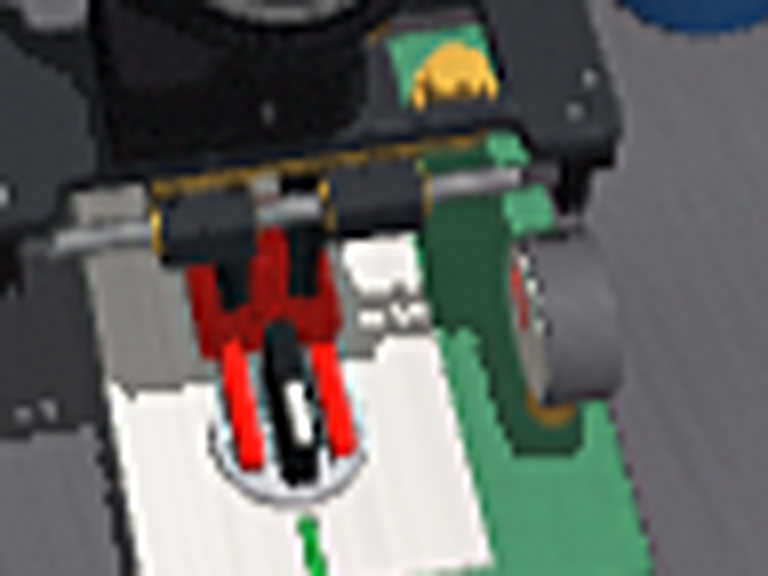

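```bash
python3 - <<'E'
from h import *
p=np.load("p.npy")[0]
for x,y,L in((300,295,[(258,350),(350,343),(236,240),(317,240)]),(305,300,[(252,467),(342,455),(205,357),(230,345),(315,345)])):
    for a,b in L: print((1000*inv(p,ray("side",(x+a/8-.5,y+b/8-.5),.053))).round(1))
for q in((0,-.055,.043),(0,-.079,.043),(0,-.076,.073),(.071,-.055,.111),(.071,-.055,.06)): print(q,((proj("side",W(p,[q]))-(305,300)+.5)*8).round())
E
```

```text
[-16.  -18.4  53. ]
[ 12.5 -20.7  53. ]
[-15.7  22.   53. ]
[ 9.6 17.7 53. ]
[-15.7 -72.9  53. ]
[ 11.6 -73.4  53. ]
[-22.9 -33.9  53. ]
[-14.6 -31.1  53. ]
[ 11.1 -35.4  53. ]
(0, -0.055, 0.043) [[291. 423.]]
(0, -0.079, 0.043) [[307. 494.]]
(0, -0.076, 0.073) [[308. 435.]]
(0.071, -0.055, 0.111) [[536. 270.]]
(0.071, -0.055, 0.06) [[523. 360.]]
```

Call:
{"method": "step_arm", "body": {"commands": [{"travel":[0,0,0],"turn":[0,0,0]},{"travel":[-0.002,0,0],"turn":[0,0,0]},{"travel":[-0.004,0,0],"turn":[0,0,0]},{"travel":[-0.004,0,0],"turn":[0,0,0]}], "force": 30}}

```text
time: 8.05
position: [0.5581, -0.3129, 0.07]
tool_rot: [-2.346, -2.065, -0.018]
ft_force: [-1.1, 23.3, 8.3]
grip_width: 0.135
grip_force: 30.0
```

```bash
python3 - <<'E'
from h import *
p=np.load("p.npy")[0];s=ctrl.get_state(); print(s["position"],s["ft_force"],s["torque"],s["grip_width"],inv(p,s["position"]))
E
```

```text
[ 0.55808487 -0.31293357  0.07003885] [-1.11707242 23.26421676  8.34924634] [ 4.84897754  0.14884905 -0.18821766] 0.1349226455107201 [-0.0009282  -0.01039973  0.07003885]
```

```bash
python3 - <<'E'
from h import *
p=np.load("p.npy")[0]
T=lambda X,Y:(380+X/8-.5,225+Y/8-.5); S=lambda X,Y:(300+X/8-.5,295+Y/8-.5)
for z in(.037,.043):
  for n,uv in(("top",T(78,262)),("top",T(68,372)),("side",S(245,372)),("side",S(362,355)),("side",S(192,88)),("side",S(301,75)),("top",T(385,317)),("top",T(375,405))): print(n,z,(1000*inv(p,ray(n,uv,z))).round(1))
b=cv2.imread("pics/side0.png")[325:350,320:352]; a=cv2.imread("pics/l.png")
o=cv2.resize(b,(640,500),interpolation=cv2.INTER_CUBIC); cv2.imwrite("pics/tip.png",o)
E
```

```text
top 0.037 [19.5 89.4 37. ]
top 0.037 [-17.3  89.2  37. ]
side 0.037 [-19.6 -16.   37. ]
side 0.037 [ 17.7 -16.1  37. ]
side 0.037 [-17.8  93.   37. ]
side 0.037 [19.  92.1 37. ]
top 0.037 [ 12.5 -13.   37. ]
top 0.037 [-16.9 -12.3  37. ]
top 0.043 [18.7 90.1 43. ]
top 0.043 [-17.9  89.9  43. ]
side 0.043 [-20.3 -19.5  43. ]
side 0.043 [ 16.8 -19.6  43. ]
side 0.043 [-18.5  88.8  43. ]
side 0.043 [18.1 87.9 43. ]
top 0.043 [ 11.8 -11.8  43. ]
top 0.043 [-17.5 -11.1  43. ]
```

View pics/tip.png

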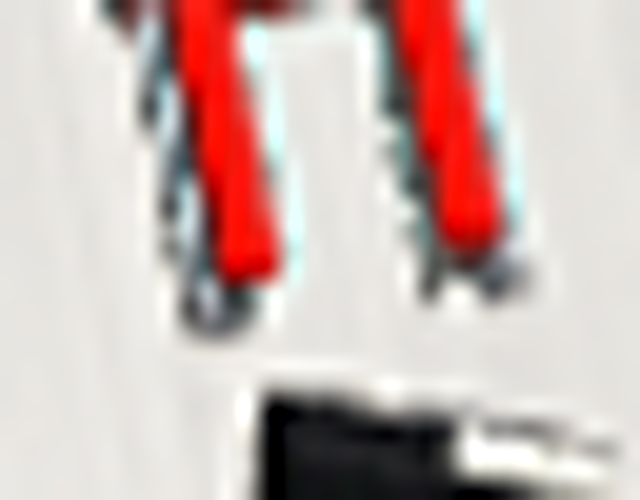

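Call:
{"method": "step_arm", "body": {"commands": [{"travel":[0.004,0,0],"turn":[0,0,0]},{"travel":[0.008,0,0],"turn":[0,0,0]},{"travel":[0.012,0,0],"turn":[0,0,0]}]}}

```text
time: 8.35
position: [0.5581, -0.312, 0.0702]
tool_rot: [2.363, 2.069, -0.0]
ft_force: [3.8, -2.8, -9.7]
grip_width: 0.138
grip_force: 30.0
```

Call:
{"method": "step_arm", "body": {"commands": [{"travel":[0,0,0],"turn":[0,0,0]},{"travel":[0,0,0],"turn":[0,0,0]},{"travel":[0.006,0,-0.006],"turn":[0,0,0]},{"travel":[0.006,0,-0.006],"turn":[0,0,0]}], "gripper": 0.3}}

```text
time: 8.75
position: [0.5592, -0.306, 0.0778]
tool_rot: [2.363, 2.068, 0.001]
ft_force: [0.8, -0.7, -0.2]
grip_width: 0.294
grip_force: 0.0
```

Call:
{"method": "step_arm", "body": {"commands": [{"travel":[0,0,0],"turn":[0,0,0]},{"travel":[0,0,0],"turn":[0,0,0]},{"travel":[0,0,0],"turn":[0,0,0]}], "gripper": 0, "force": 30}}

```text
time: 9.05
position: [0.559, -0.3058, 0.0766]
tool_rot: [2.364, 2.069, 0.0]
ft_force: [-0.9, -0.1, 2.2]
grip_width: 0.134
grip_force: 30.0
```

Call:
{"method": "step_arm", "body": {"commands": [{"travel":[-0.004,0,0],"turn":[0,0,0]},{"travel":[-0.008,0,0],"turn":[0,0,0]},{"travel":[-0.01,0,0],"turn":[0,0,0]},{"travel":[-0.01,0,0],"turn":[0,0,0]}]}}

```text
time: 9.45
position: [0.5589, -0.3069, 0.0765]
tool_rot: [-2.349, -2.066, -0.014]
ft_force: [-3.1, 18.7, 14.0]
grip_width: 0.132
grip_force: 30.0
```

Call:
{"method": "step_arm", "body": {"commands": [{"travel":[0.005,0,0],"turn":[0,0,0]},{"travel":[0.01,0,0],"turn":[0,0,0]}]}}

```text
time: 9.65
position: [0.559, -0.3056, 0.0766]
tool_rot: [2.363, 2.069, -0.0]
ft_force: [1.3, -1.8, -1.5]
grip_width: 0.137
grip_force: 30.0
```

Call:
{"method": "step_arm", "body": {"commands": [{"travel":[0,0,0],"turn":[0,0,0]},{"travel":[0,0,0],"turn":[0,0,0]},{"travel":[0,0,0],"turn":[0,0,0]}], "gripper": 0.4}}

```text
time: 9.95
position: [0.5585, -0.3063, 0.0765]
tool_rot: [2.365, 2.068, -0.001]
ft_force: [-0.3, 0.8, 0.7]
grip_width: 0.325
grip_force: 0.0
```

Call:
{"method": "step_arm", "body": {"commands": [{"travel":[0,0,-0.03],"turn":[0,0,0]},{"travel":[0,0,-0.08],"turn":[0,0,0]},{"travel":[0,0,-0.11],"turn":[0,0,0]},{"travel":[0.04,0,-0.12],"turn":[0,0,0]},{"travel":[0.09,0,-0.12],"turn":[0,0,0]}]}}

```text
time: 10.45
position: [0.5705, -0.2203, 0.1993]
tool_rot: [2.368, 2.057, 0.002]
ft_force: [1.2, -0.5, -0.9]
grip_width: 0.401
grip_force: 0.0
```

```bash
python3 - <<'E'
from h import *
go([.5187,.1413,.19],89.4)
b=ctrl.get_image("side")[:,:,::-1]; x,y=305,300
cv2.imwrite("pics/l2.png",cv2.resize(b[y:y+72,x:x+96],None,fx=6,fy=6,interpolation=cv2.INTER_CUBIC))
E
```

```text
from [ 0.5705 -0.2203  0.1993] travel [ 0.3508 -0.1018  0.008 ] turn [  0.1   0.3 -97.4]
```

View pics/l2.png

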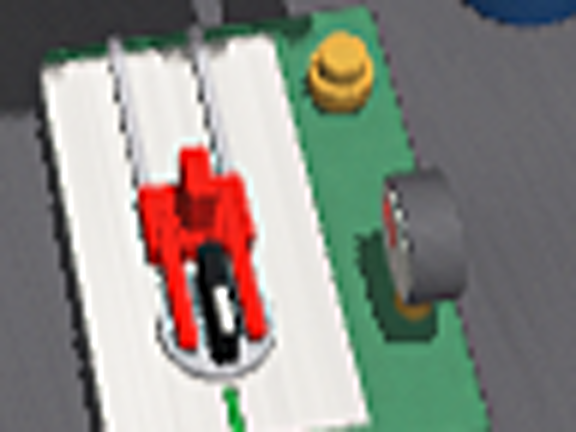

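The fork tips at (187,345) and (258,335) straddle the bar, which still points at the mark. On to the wedge.

Call:
{"method": "step_arm", "body": {"commands": [{"travel":[0.05,-0.014,0],"turn":[0,0,0]},{"travel":[0.095,-0.027,0],"turn":[0,0,0]},{"travel":[0.14,-0.04,0],"turn":[0,0,0]},{"travel":[0.175,-0.051,0],"turn":[0,0,0]}]}}

```text
time: 10.9
position: [0.5428, -0.0335, 0.1962]
tool_rot: [-2.361, -2.071, -0.001]
ft_force: [1.3, 0.6, 0.8]
grip_width: 0.398
grip_force: 0.0
```

Call:
{"method": "step_arm", "body": {"commands": [{"travel":[0.05,-0.014,0],"turn":[0,0,-8]},{"travel":[0.095,-0.027,0],"turn":[0,0,-16]},{"travel":[0.14,-0.04,0],"turn":[0,0,-24]},{"travel":[0.175,-0.051,0],"turn":[0,0,-32]},{"travel":[0.175,-0.051,0],"turn":[0,0,-40]}]}}

```text
time: 11.4
position: [0.5143, 0.1509, 0.1962]
tool_rot: [-1.491, -2.763, -0.002]
ft_force: [0.5, -0.9, -0.6]
grip_width: 0.398
grip_force: 0.0
```

Call:
{"method": "step_arm", "body": {"commands": [{"travel":[0,0,0],"turn":[0,0,-8]},{"travel":[0,0,0],"turn":[0,0,-16]},{"travel":[0,0,0],"turn":[0,0,-24]},{"travel":[0,0,0],"turn":[0,0,-32]},{"travel":[0,0,0],"turn":[0,0,-40]}]}}

```text
time: 11.9
position: [0.516, 0.1433, 0.1964]
tool_rot: [-0.473, -3.106, 0.0]
ft_force: [-0.5, -0.8, -0.1]
grip_width: 0.4
grip_force: 0.0
```

Call:
{"method": "step_arm", "body": {"commands": [{"travel":[0,0,0],"turn":[0,0,-8]},{"travel":[0,0,0],"turn":[0,0,-16]},{"travel":[0,0,0],"turn":[0,0,-17]},{"travel":[0,0,0],"turn":[0,0,-17]}]}}

```text
time: 12.3
position: [0.516, 0.1435, 0.1965]
tool_rot: [-0.022, -3.141, -0.0]
ft_force: [0.0, 0.5, -0.5]
grip_width: 0.399
grip_force: 0.0
```

```bash
python3 - <<'E'
from h import *
go([.5187,.1413,.062],89.4); print(ctrl.get_state()["joint_positions"])
E
```

```text
from [0.516  0.1435 0.1965] travel [-0.0027 -0.0021  0.1345] turn [ 0.  -0.  -0.2]
[-1.15689751  0.12881583  0.90859208  1.81699202 -0.10712641  1.24692858
  1.33872744]
```

Call:
{"method": "step_arm", "body": {"commands": [{"travel":[-0.0025,-0.002,0.04],"turn":[0,0,0]},{"travel":[-0.0025,-0.002,0.085],"turn":[0,0,0]},{"travel":[-0.0025,-0.002,0.115],"turn":[0,0,0]},{"travel":[-0.0025,-0.002,0.13],"turn":[0,0,0]},{"travel":[-0.0025,-0.002,0.134],"turn":[0,0,0]}]}}

```text
time: 12.8
position: [0.5176, 0.1414, 0.0612]
tool_rot: [-0.019, -3.139, 0.003]
ft_force: [0.2, 0.1, -0.3]
grip_width: 0.4
grip_force: 0.0
```

Call:
{"method": "step_arm", "body": {"commands": [{"travel":[0,0,0],"turn":[0,0,0]},{"travel":[0,0,0],"turn":[0,0,0]},{"travel":[0,0,0],"turn":[0,0,0]},{"travel":[0,0,0],"turn":[0,0,0]},{"travel":[0,0,0],"turn":[0,0,0]}], "gripper": 0, "force": 25}}

```text
time: 13.3
position: [0.5195, 0.1423, 0.064]
tool_rot: [0.017, 3.139, 0.002]
ft_force: [-1.6, -0.7, 7.1]
grip_width: 0.18
grip_force: 25.0
```

```bash
python3 - <<'E'
from h import *
f=np.load("p.npy")[1]; s=ctrl.get_state(); print(s["position"],s["tool_rot"],s["ft_force"],s["grip_width"]*87,inv(f,s["position"]))
for x,y in((-.080,.003),(-.0725,.003),(-.071,.003)):
  t=W(f,(x,y,.062))[0]; go(t,90-4.4)
E
```

```text
[0.51947218 0.14226773 0.06398086] [1.66881612e-02 3.13949902e+00 2.25993353e-03] [-1.57793383 -0.70232443  7.1314935 ] 15.684823444573563 [-0.12783013  0.00455643  0.06398086]
from [0.5195 0.1423 0.064 ] travel [-0.0476 -0.0047  0.0021] turn [0.1 0.1 3.8]
from [0.5195 0.1423 0.064 ] travel [-0.0551 -0.0052  0.0021] turn [0.1 0.1 3.8]
from [0.5195 0.1423 0.064 ] travel [-0.0566 -0.0053  0.0021] turn [0.1 0.1 3.8]
```

Call:
{"method": "step_arm", "body": {"commands": [{"travel":[-0.006,-0.001,0],"turn":[0,0,1]},{"travel":[-0.016,-0.002,0],"turn":[0,0,2]},{"travel":[-0.026,-0.003,0],"turn":[0,0,3.8]},{"travel":[-0.034,-0.004,0],"turn":[0,0,3.8]},{"travel":[-0.038,-0.0045,0],"turn":[0,0,3.8]}]}}

```text
time: 13.8
position: [0.5576, 0.1375, 0.064]
tool_rot: [0.121, 3.138, 0.002]
ft_force: [-2.4, 0.4, 8.0]
grip_width: 0.185
grip_force: 25.0
```

Call:
{"method": "step_arm", "body": {"commands": [{"travel":[-0.003,0,0],"turn":[0,0,0]},{"travel":[-0.006,0,0],"turn":[0,0,0]},{"travel":[-0.008,0,0],"turn":[0,0,0]},{"travel":[-0.008,0,0],"turn":[0,0,0]},{"travel":[-0.008,0,0],"turn":[0,0,0]}]}}

```text
time: 14.3
position: [0.5643, 0.137, 0.064]
tool_rot: [-0.12, -3.139, -0.003]
ft_force: [-5.0, 0.0, 9.4]
grip_width: 0.179
grip_force: 25.0
```

```bash
python3 - <<'E'
from h import *
f=np.load("p.npy")[1]; s=ctrl.get_state(); print(s["position"],s["ft_force"],s["torque"],inv(f,s["position"])); go([.5,.1,.062],85.6)
E
```

```text
[0.56425297 0.13701609 0.06401736] [-4.95246658  0.03206617  9.40618826] [-0.06989069  0.87068068 -0.04845688] [-0.08277835  0.00275747  0.06401736]
from [0.5643 0.137  0.064 ] travel [ 0.0612 -0.0418  0.002 ] turn [ 0.1 -0.   0. ]
```

Call:
{"method": "step_arm", "body": {"commands": [{"travel":[-0.003,0,0],"turn":[0,0,0]},{"travel":[-0.006,0,0],"turn":[0,0,0]},{"travel":[-0.006,0,0],"turn":[0,0,0]},{"travel":[-0.006,0,0],"turn":[0,0,0]}]}}

```text
time: 14.7
position: [0.5692, 0.1366, 0.064]
tool_rot: [-0.12, -3.136, -0.003]
ft_force: [-7.3, 0.2, 13.0]
grip_width: 0.18
grip_force: 25.0
```

Call:
{"method": "step_arm", "body": {"commands": [{"travel":[-0.002,0,0],"turn":[0,0,0]},{"travel":[-0.004,0,0],"turn":[0,0,0]},{"travel":[-0.004,0,0],"turn":[0,0,0]},{"travel":[-0.004,0,0],"turn":[0,0,0]}]}}

```text
time: 15.1
position: [0.5706, 0.1365, 0.0639]
tool_rot: [-0.12, -3.13, -0.004]
ft_force: [-13.3, 0.0, 18.9]
grip_width: 0.186
grip_force: 25.0
```

Call:
{"method": "step_arm", "body": {"commands": [{"travel":[-0.002,0,0],"turn":[0,0,0]},{"travel":[-0.004,0,0],"turn":[0,0,0]},{"travel":[-0.004,0,0],"turn":[0,0,0]},{"travel":[-0.004,0,0],"turn":[0,0,0]}]}}

```text
time: 15.5
position: [0.5744, 0.1361, 0.0639]
tool_rot: [-0.12, -3.13, -0.003]
ft_force: [-15.6, 0.4, 18.6]
grip_width: 0.181
grip_force: 25.0
```

```bash
python3 - <<'E'
from h import *
f=np.load("p.npy")[1]; s=ctrl.get_state(); print(s["position"],s["ft_force"],s["torque"],inv(f,s["position"]))
E
```

```text
[0.57436653 0.13614355 0.06389364] [-15.61938737   0.44912294  18.59732762] [-0.10172452  3.23411676 -0.05770306] [-0.07262765  0.00266378  0.06389364]
```

Call:
{"method": "step_arm", "body": {"commands": [{"travel":[-0.001,0,0],"turn":[0,0,0]},{"travel":[-0.002,0,0],"turn":[0,0,0]},{"travel":[-0.002,0,0],"turn":[0,0,0]},{"travel":[-0.002,0,0],"turn":[0,0,0]}]}}

```text
time: 15.9
position: [0.5761, 0.136, 0.0639]
tool_rot: [-0.12, -3.129, -0.004]
ft_force: [-15.6, 0.4, 20.9]
grip_width: 0.185
grip_force: 25.0
```

```bash
cat > gap.py <<'E'
from h import *
f=np.load("p.npy")[1]; s=ctrl.get_state(); print(s["position"],s["ft_force"],inv(f,s["position"]))
a=cv2.imread("pics/side0.png"); b=ctrl.get_image("side")[:,:,::-1].copy(); cv2.imwrite("pics/e.png",b)
g0,g1=cv2.cvtColor(a,6),cv2.cvtColor(b,6)
H,zp=.125,.032
pts=[(x,y) for x in(-.015,.01,.02,.03) for y in(-.055,-.045,-.03,0,.03,.055)]
L=np.array([(x,y,zp) for x,y in pts]); P0=proj("side",W(f,L))
th=.0286; L1=L.copy(); L1[:,2]+=(H-L[:,0])*th; P1=proj("side",W(f,L1))
q,st,e=cv2.calcOpticalFlowPyrLK(g0,g1,P0.astype(np.float32)[:,None],None,winSize=(9,9),maxLevel=1)
for l,u,d,v,k,er in zip(L,P0,P1-P0,q[:,0]-P0,st[:,0],e[:,0]): print(l[:2],u.round(),d.round(2),v.round(2),k,er.round(1))
# control: fixed points on base
C=proj("side",W(f,[(-.17,.065,.014),(-.17,-.065,.014),(.15,-.065,.014)])).astype(np.float32)[:,None]
print("ctl",(cv2.calcOpticalFlowPyrLK(g0,g1,C,None,winSize=(9,9),maxLevel=1)[0]-C)[:,0].round(2).tolist())
E
python3 gap.py
```

```text
[0.57605067 0.13604108 0.06391811] [-15.57954838   0.36243351  20.92284249] [-0.07094062  0.00269088  0.06391811]
[-0.015 -0.055] [319. 230.] [-0.01 -0.91] [ 0.08 -0.42] 1 7.4
[-0.015 -0.045] [318. 227.] [-0.02 -0.91] [ 0.28 -0.53] 1 12.0
[-0.015 -0.03 ] [317. 224.] [-0.02 -0.91] [0.57 0.11] 1 18.3
[-0.015  0.   ] [315. 218.] [-0.02 -0.91] [ 4.67 12.93] 1 35.7
[-0.015  0.03 ] [313. 212.] [-0.03 -0.91] [3.19 8.09] 1 22.8
[-0.015  0.055] [311. 207.] [-0.03 -0.91] [2.82 6.33] 1 56.8
[ 0.01  -0.055] [326. 228.] [ 0.   -0.75] [-0.93 -0.25] 1 6.9
[ 0.01  -0.045] [326. 226.] [ 0.   -0.75] [ 0.18 -0.52] 1 6.3
[ 0.01 -0.03] [325. 223.] [-0.   -0.75] [ 0.36 -0.12] 1 7.6
[0.01 0.  ] [323. 217.] [-0.   -0.75] [-0.26 -0.29] 1 6.2
[0.01 0.03] [320. 210.] [-0.01 -0.75] [-0.32 -0.62] 1 6.0
[0.01  0.055] [319. 205.] [-0.01 -0.75] [-1.19  0.14] 1 19.4
[ 0.02  -0.055] [330. 228.] [ 0.01 -0.68] [ 0.06 -0.26] 1 6.0
[ 0.02  -0.045] [329. 226.] [ 0.01 -0.68] [ 0.23 -0.39] 1 7.4
[ 0.02 -0.03] [328. 222.] [ 0.   -0.68] [ 0.02 -0.31] 1 7.1
[0.02 0.  ] [326. 216.] [ 0.   -0.68] [-0.34 -0.5 ] 1 6.3
[0.02 0.03] [323. 210.] [-0.   -0.68] [-0.33 -0.55] 1 5.3
[0.02  0.055] [322. 205.] [-0.01 -0.68] [ 0.26 -0.57] 1 5.3
[ 0.03  -0.055] [333. 227.] [ 0.01 -0.62] [ 0.19 -0.29] 1 9.5
[ 0.03  -0.045] [332. 225.] [ 0.01 -0.62] [ 0.19 -0.4 ] 1 8.0
[ 0.03 -0.03] [331. 222.] [ 0.01 -0.62] [ 0.03 -0.43] 1 7.0
[0.03 0.  ] [329. 216.] [ 0.   -0.62] [ 0.21 -0.83] 1 4.6
[0.03 0.03] [326. 209.] [ 0.   -0.62] [-0.25 -0.52] 1 4.6
[0.03  0.055] [325. 204.] [-0.   -0.62] [ 0.05 -0.55] 1 4.9
ctl [[1.8200000524520874, 9.550000190734863], [-0.019999999552965164, 0.07999999821186066], [0.009999999776482582, 0.009999999776482582]]
```

Call:
{"method": "step_arm", "body": {"commands": [{"travel":[-0.001,0,0],"turn":[0,0,0]},{"travel":[-0.002,0,0],"turn":[0,0,0]},{"travel":[-0.002,0,0],"turn":[0,0,0]},{"travel":[-0.002,0,0],"turn":[0,0,0]},{"travel":[-0.002,0,0],"turn":[0,0,0]}]}}

```text
time: 16.45
position: [0.5779, 0.1359, 0.0639]
tool_rot: [-0.12, -3.129, -0.004]
ft_force: [-16.5, 0.3, 20.4]
grip_width: 0.179
grip_force: 25.0
```

Call:
{"method": "step_arm", "body": {"commands": [{"travel":[0,0,0],"turn":[0,0,0]},{"travel":[0,0,0],"turn":[0,0,0]},{"travel":[0,0,0],"turn":[0,0,0]},{"travel":[0,0,0],"turn":[0,0,0]},{"travel":[0,0,0],"turn":[0,0,0]}]}}

```text
time: 16.95
position: [0.5779, 0.1359, 0.0639]
tool_rot: [-0.12, -3.129, -0.004]
ft_force: [-15.8, 0.1, 20.7]
grip_width: 0.179
grip_force: 25.0
```

```bash
python3 gap.py | awk 'NR==1||/\[ ?0.0[23]/'; python3 - <<'E'
from h import *
# knob/lock still as after locking? compare now with l2 region
p=np.load("p.npy")[0]; a=cv2.imread("pics/l2.png"); b=cv2.imread("pics/e.png")
b=cv2.resize(b[300:372,305:401],None,fx=6,fy=6,interpolation=cv2.INTER_CUBIC)
print(cv2.absdiff(a,b)[140:380,130:280].mean(), cv2.phaseCorrelate(*[np.float32(cv2.cvtColor(i,6))[140:380,130:280].copy() for i in(a,b)]))
E
```

```text
[0.57794495 0.13587188 0.06389089] [-15.83337054   0.11153449  20.71485108] [-0.06903894  0.00266758  0.06389089]
[ 0.02  -0.055] [330. 228.] [ 0.01 -0.68] [ 0.02 -0.35] 1 7.9
[ 0.02  -0.045] [329. 226.] [ 0.01 -0.68] [ 0.03 -0.54] 1 7.7
[ 0.02 -0.03] [328. 222.] [ 0.   -0.68] [-0.02 -0.66] 1 5.9
[0.02 0.  ] [326. 216.] [ 0.   -0.68] [-0.2  -0.85] 1 6.3
[0.02 0.03] [323. 210.] [-0.   -0.68] [-0.21 -0.89] 1 5.4
[0.02  0.055] [322. 205.] [-0.01 -0.68] [ 0.82 -0.86] 1 5.1
[ 0.03  -0.055] [333. 227.] [ 0.01 -0.62] [ 0.21 -0.41] 1 9.9
[ 0.03  -0.045] [332. 225.] [ 0.01 -0.62] [ 0.16 -0.55] 1 7.8
[ 0.03 -0.03] [331. 222.] [ 0.01 -0.62] [ 0.01 -0.67] 1 6.2
[0.03 0.  ] [329. 216.] [ 0.   -0.62] [ 0.16 -0.96] 1 4.0
[0.03 0.03] [326. 209.] [ 0.   -0.62] [-0.11 -0.66] 1 4.5
[0.03  0.055] [325. 204.] [-0.   -0.62] [ 0.11 -0.77] 1 4.6
3.244537037037037 ((0.013948152072245534, 0.0015802281507149019), 0.9872717062632242)
```

```bash
python3 -c "
from bench import ctrl
print(ctrl.close_job())"
```

```text
the job is handed in; nothing more can be done
None
```

I handed the job in at about 17 s: knob at the green mark, lock fork against a firm stop that I took to be fully home, and the wedge still held with the plate raised about 4 mm, as estimated from the side camera; the judge's verdict wasn't shown.

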